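# Next vial under the stereo microscope

## Robot

A 6-joint arm with a two-finger parallel gripper is mounted at the origin on the work surface. World frame = base frame: x ahead of the robot, y to its left, z up, the work surface at z = 0. Lengths are in mm, angles in rad, forces in N, time in s.
With the tool pointing down it reaches from about 300 to 875 mm from the base axis. Payload 6.4 kg.
Tool frame: the origin (TCP) lies where the fingers leave the gripper's body, on its centre line; the fingertips stand 64 mm ahead of it and the grasp point (between the pads) lies 45 mm ahead of it (grip_depth is the distance from the TCP to the grasp point, in mm); z points along the fingers, y is the line along which they close (so a half turn about z gives the same grasp; the last joint's range is limited). The gripper opens to 88 mm and grips with 3 to 60 N. Pads are 18 mm wide; open, the fingers measure 123 mm over their backs; the gripper's body (75 mm by 187 mm) begins 45 mm behind the grasp point.
Start: joints at [1.055, 0.181, 1.607, -0, 1.354, -0.206], TCP at [175.288, 547.646, 302.714] pointing down, gripper open.
Joint ranges: [-2.99, 2.99], [-0.89, 2.07], [0.3, 2.58], [-1.14, 4.28], [0, 2.63], [-3.12, 3.12]. Speed limits (rad/s): [2.57, 2.57, 3.01, 3.14, 3.14, 3.14].

## Interface

Orientations are given as a unit quaternion [w, x, y, z].
In Python, from cell import sense, snapshot, finish_job, masks_of, grip_depth gives the robot as it stands.
- The arm moves only by the tool apply_moves, never from a script. Its argument "motion" is a list of rows, each a list of 7 numbers: the shift along the tool's x, y, z in mm, then the turn, a rotation vector about the tool's x, y, z in rad, then the finger opening in mm, from 0 to 88.1. In form: [[dx, dy, dz, rx, ry, rz, jaw], ...]. A call has 1 to 8 rows; each row shifts and turns the commanded pose from where the row before left it, along the tool's axes as they then stand; what a row does not reach is not made up. A row lasts 1/12 s, in which the tool goes at most 41.7 mm and 7.16 degrees, less where a joint would pass 70% of its speed; a pose out of reach is approached as far as the arm can. A call is refused whole if a number of a shift passes 41.7 or a number of a turn 0.125, either way. A call with a gripper value outside its range is refused whole. The fingers move at their own pace and stop on an object; "grip_force" is the grip in N (left out, the last holds). Time passes only in rows, so rows that do not move let the fingers close. It gives the time, the measured TCP pose, the force, the opening and the grip force at its end, in the units of the state.
- sense(): the state, without advancing time (a new reading comes with each control period).
- snapshot(name): name is "side" or "top" or "wrist"; returns a dict with "color" (384x512x3 uint8, red, green, blue), "fov_y" (degrees; the focal length in pixels is half the picture's height over the tangent of half this angle, whatever the lens; pixels are square), "cx", "cy" (the principal point, pixels), "R" (3x3) and "t" (3): a world point X has camera coordinates R X + t. Camera axes: x right, y down, z forward; pixel columns grow to the right and rows downward; lengths in mm; the calibration is good to about 2 mm. The wrist camera is an equidistant fisheye: a pixel r from the principal point sees the ray r / f radians off the axis. A picture is of the moment at which its call begins. There is no depth.
- finish_job(): hands the job in; it is judged then, once.
Trained networks look in a picture, given as the dict that the camera call returned (one of the last four; its "shot" number tells which), for a name from the list of things; names that differ only in an ending like _2 or _b are one class to them, and where a whole thing is asked for, a point or a joint stands for the part that bears it (a point fixed in the world has none). Each returns a list of dicts, best first, with "conf" (0 to 1); they miss things now and then, are a little off and sometimes report something else, mostly with a low value. They report only what shows in the picture. A call takes as long as a camera call. They do not tell look-alikes from the thing itself.
- masks_of(picture, query): "region" (384x512 bool, what is visible of it) and "uv" ([column, row] in pixels, amid what is visible of it).
The state is a dict: "time_s": time; "joint_pos": joint angles; "qd": joint speeds; "effort": joint torques, N m; "position": TCP position; "tcp_rot": TCP orientation; "wrist_force": force on the tool from outside, world axes, zero at the start; "wrist_torque": the same for the moment, N m; "gripper_width": opening from 0.0 (shut) to 1.0 (fully open); "gripper_force": force on a finger pad.
Only numpy, scipy, OpenCV 4.12 (cv2) and the standard library are available. Lean on these libraries where they do the work, as an engineer would, in place of code of your own. Each camera call takes 0.05 s, during which the arm holds its last target. There are 200 camera calls.

## Task

Take the lowest vial, the one resting against the stop, off the sloped vial track so that the next vial rolls down to the stop. Lower it lying down into the V-shaped cradle of the microscope's sliding stage, centred along the groove, and let go of it only once it is down there; then slide the stage by its black post fully home, so that the vial lies under the lens. Leave the other vials on the track and everything else on the bench where it is.

Things in the scene. Friction and masses are not known exactly. Their poses are not given: they have to be found in the camera images.
- track: Fixed white gravity track, 200 mm long. Its bed climbs 12 degrees along its +x; a lip 12 mm high over the bed closes the low end. Vials lie across it (along y), touching, free to roll down. Bed and lip are 30 mm wide, so the two lowest vials overhang 10 mm at both ends with free space beside; side walls start 55 mm uphill of the stop point. Origin on the bench below the stop point; z up.
- stop (a point): Where the middle of a vial resting against the track's stop lies: 75 mm above the bench. Axes as the track's (x level, uphill side; y along the vial's axis; z up).
- vial_a: Amber glass vial with a black screw cap, a plain cylinder 28 mm in diameter and 50 mm long over the cap, about 30 g, both ends flat. Origin at its middle; its y axis runs along its length, +y to the cap. This is the lowest on the track, against the stop; it can be taken by its two flat ends from above.
- vial_b: Amber glass vial with a black screw cap, a plain cylinder 28 mm in diameter and 50 mm long over the cap, about 30 g, both ends flat. Origin at its middle; its y axis runs along its length, +y to the cap. Second on the track, touching vial_a.
- vial_c: Amber glass vial with a black screw cap, a plain cylinder 28 mm in diameter and 50 mm long over the cap, about 30 g, both ends flat. Origin at its middle; its y axis runs along its length, +y to the cap. Third on the track.
- vial_d: Amber glass vial with a black screw cap, a plain cylinder 28 mm in diameter and 50 mm long over the cap, about 30 g, both ends flat. Origin at its middle; its y axis runs along its length, +y to the cap. Fourth and highest on the track.
- microscope: Fixed white stereo microscope. Origin on the bench right below the lens; z up. The lens (62 mm across) ends 165 mm above the bench; the tube above it is 76 mm across, up to 400 mm. Column (32 mm thick, 440 mm high, foot 150 mm across) 170 mm from the lens axis on the -y side. A slideway 46 mm wide, 12 mm high runs along y from -60 to +310 mm.
- stage (a joint): Travel (m) of the aluminium sliding stage: 0 = fully out (cradle 160 mm from the lens axis on the microscope's +y side), growing as it slides in (towards the microscope's -y), 0.16 = fully home against its stop, cradle under the lens. Starts between 0 and 0.04. Stays where it is left; sliding it takes 2 to 3 N.
- cradle (a point): V cradle on the stage: the point where the middle of a properly seated vial comes, 55 mm above the bench. The groove runs along this frame's x (axes as the microscope's), faces at 45 degrees, 32 mm long, so a vial overhangs it 9 mm at each end with free space beside. The stage is 34 mm wide, its deck 28 mm above the bench.
- handle (a point): Black upright post on the stage, 16 mm in diameter, its top 85 mm above the bench, 120 mm from the cradle on the outer (+y) side. This point is on its axis, 68 mm above the bench; axes as the microscope's.
- under_lens (a point): Point under the lens where the cradle point comes when the stage is fully home, 55 mm above the bench.
- dish_1: Closed clear petri dish, 63 mm across, 14 mm high, beside the slideway on the microscope's -x side. To be left alone. Origin under its middle.
- dish_2: Like dish_1, on the microscope's +x side of the slideway. To be left alone.
- timer: White bench timer lying flat, 55 x 75 x 22 mm, on the microscope's +x side of the slideway. To be left alone. Origin under its middle.
- tip_box: Grey box with a blue lid, 122 x 87 x 67 mm, at the left. To be left alone. Origin under its middle.
- tweezers: Steel tweezers lying on the bench, 125 mm long, 9 mm high, beside the track on its +y side. To be left alone. Origin under the middle.
There are look-alikes about, which are no part of the job. Leave any blue look-alike of the vial_b alone.

How it is judged:
By the outcome, as a careful person would: the job done as asked, in the order asked, and still so for the second after the job is handed in, with the robot touching nothing.
It also fails if it takes over 51 s, if anything falls off the work surface, if the arm or the gripper's body presses on something with over 40 N, if the wrist force passes 120 N, or if a joint passes its speed limit or range.

## Working session

There is one attempt and no reset: what is moved stays moved. The work goes in short steps, Python scripts to look and compute and a tool call to move; the robot and the scene stay as the last step left them, time stands still between calls to the robot, and variables do not carry over. Pictures are saved under pics/ and viewed, at most 11 in all, crops included, and the job is handed in when it is done.

Besides the shell and the picture viewer there is one more tool, called as name(argument=value, ...) on one line, values as JSON. apply_moves: Moves the arm, as the interface text tells. Its arguments: {"type":"object","properties":{"motion":{"type":"array","items":{"type":"array","items":{"type":"number"}}},"grip_force":{"type":"number"}},"required":["motion"]}

```bash
ls; mkdir -p pics
cat > h.py <<'E'
import numpy as np, cv2, pickle
from cell import *
def f_of(p): return 192/np.tan(np.radians(p['fov_y'])/2)
def ray(p,uv,fish=False):
    d=np.array([(uv[0]-p['cx']),(uv[1]-p['cy'])],float)/f_of(p)
    if fish:
        r=np.hypot(*d); v=np.array([*(d/max(r,1e-9)*np.sin(r)),np.cos(r)])
    else: v=np.array([*d,1.])
    R=np.array(p['R']);return -R.T@np.array(p['t']),R.T@v
def atz(p,uv,z,fish=False):
    o,v=ray(p,uv,fish);return o+v*(z-o[2])/v[2]
def proj(p,X,fish=False):
    c=np.array(p['R'])@np.array(X,float)+np.array(p['t'])
    if fish:
        r=np.hypot(c[0],c[1]);th=np.arctan2(r,c[2]);d=c[:2]/max(r,1e-9)*th
    else: d=c[:2]/c[2]
    return d*f_of(p)+[p['cx'],p['cy']]
def save(p,n): cv2.imwrite('pics/'+n,p['color'][:,:,::-1])
E
python3 - <<'E'
from h import *
print(sense(),grip_depth)
for n in ['side','top','wrist']:
    p=snapshot(n);save(p,n+'0.png');print(n,p['fov_y'],p['cx'],p['cy'],-np.array(p['R']).T@np.array(p['t']))
    pickle.dump(p,open(n+'0.pkl','wb'))
    for q in ['track','vial_a','microscope','stage','cradle','handle']:
        for m in masks_of(p,q)[:6]:
            r=m['region'];ys,xs=np.where(r);print(q,round(m['conf'],2),np.round(m['uv']),xs.min(),xs.max(),ys.min(),ys.max(),r.sum(),p['color'][r].mean(0).round())
a=cv2.imread('pics/side0.png');b=cv2.imread('pics/top0.png');cv2.imwrite('pics/both0.png',cv2.resize(np.vstack([a,b]),(400,600)))
E
```

```text
pics
{'time_s': 0.0, 'joint_pos': array([ 1.05466937e+00,  1.81506696e-01,  1.60794520e+00, -3.58606724e-06,
        1.35382236e+00, -2.06367937e-01]), 'qd': array([ 4.74818291e-05,  8.90488775e-04, -1.62913596e-03,  3.05389780e-04,
       -5.44042232e-04, -1.65899267e-04]), 'effort': array([-6.90811084e-04, -4.33883142e+01, -3.41843390e+01,  7.01386901e-02,
        3.87546548e-02, -9.33680167e-05]), 'position': array([175.09251121, 547.26484905, 301.85972112]), 'tcp_rot': array([-2.95536755e-04,  1.54260616e-01,  9.88029835e-01, -7.87153000e-04]), 'wrist_force': array([ 0.379544  , -0.05111538, -1.16002821]), 'wrist_torque': array([ 0.03435243,  0.00501277, -0.01232345]), 'gripper_force': 0.0, 'gripper_width': 0.9978742387074491} 45.3
side 48.91092186440507 252.33863869735572 191.0910940820114 [ 420.82601165 -848.64316915  954.0422615 ]
track 0.63 [276. 185.] 239 297 158 196 1337 [93. 96. 93.]
vial_a 0.6 [258. 166.] 254 263 160 174 104 [56. 36. 19.]
vial_a 0.47 [240. 169.] 239 247 163 176 96 [51. 28. 10.]
vial_a 0.47 [255. 211.] 247 262 206 217 107 [13. 38. 94.]
microscope 0.91 [305
[... 387 characters left out ...]

track 0.59 [353. 187.] 317 385 180 195 894 [124. 128. 128.]
vial_a 0.72 [196. 202.] 188 208 198 211 224 [83. 58. 32.]
vial_a 0.65 [204. 181.] 194 212 178 188 168 [84. 53. 20.]
vial_a 0.57 [202. 192.] 190 211 187 200 217 [78. 52. 25.]
vial_a 0.53 [257. 193.] 247 263 188 205 171 [ 33.  68. 128.]
microscope 0.56 [465. 183.] 308 511 141 210 5671 [85. 86. 87.]
stage 0.72 [354. 186.] 317 385 180 195 899 [124. 128. 128.]
cradle 0.75 [354. 186.] 317 385 180 194 888 [124. 128. 129.]
handle 0.88 [354. 190.] 317 385 180 195 885 [123. 127. 128.]
wrist 65.70646984690485 252.21943068983066 194.28255682484283 [ 93.33581128 573.61101299 384.67427927]
track 0.76 [178. 354.] 165 194 354 360 147 [91. 93. 94.]
```

Run:
```python
import cv2
b=cv2.imread('pics/top0.png')
cv2.imwrite('pics/topc.png',cv2.resize(b[110:260,150:512][:, :362],None,fx=2.2,fy=2.2,interpolation=cv2.INTER_CUBIC))
a=cv2.imread('pics/side0.png');cv2.imwrite('pics/sidec.png',cv2.resize(a[140:320,200:380],None,fx=3.3,fy=3.3,interpolation=cv2.INTER_CUBIC))
```

```text
(no output)
```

View pics/topc.png

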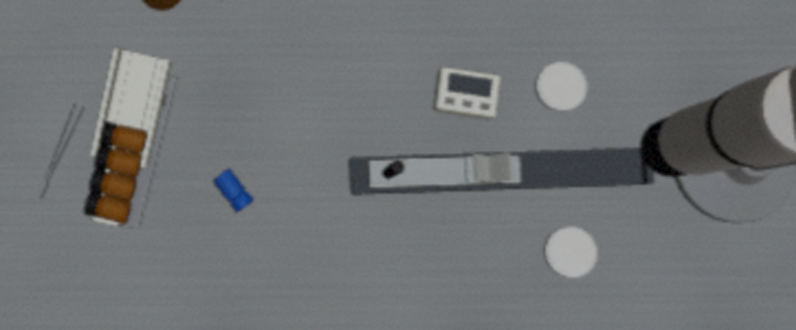

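View pics/sidec.png

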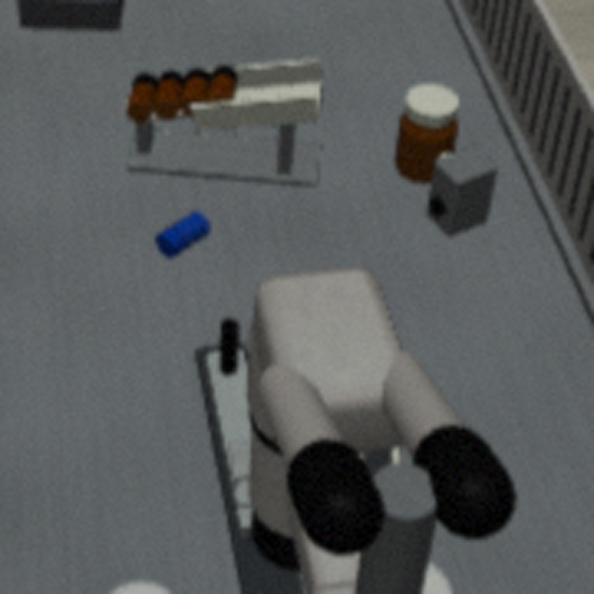

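View pics/top0.png

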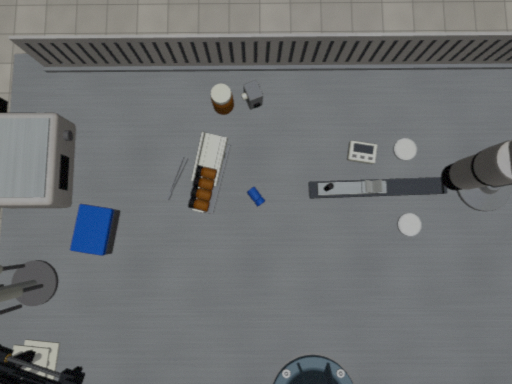

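The pictures show four amber vials on the track. Full top image: lowest at about (199,205), the others at (202,193), (204,182) and (206,172). The lip is at the lower end, and the blue look-alike at (257,196) lies on the bench and is excluded. vial_a is therefore the amber one at (199,205), next to the lip. The stage shows its post at about (328,187) and its cradle at about (374,186).

Run:
```python
from h import *
from scipy.optimize import least_squares
p=pickle.load(open('top0.pkl','rb'))
c=lambda u,v:(u/2.2+150-.3,v/2.2+110-.3)
print('vials',[atz(p,c(*q),z).round(1) for q,z in [((107,208),75),((113,185),81),((118,160),87),((123,137),92)]])
print('lip end',atz(p,c(84,215),75),atz(p,c(128,221),75))
print('track top end L/R',atz(p,c(116,48),110),atz(p,c(170,60),110))
print('slideway corners',[atz(p,c(*q),12).round(1) for q in [(349,158),(352,194),(641,149),(645,183)]])
print('stage corners z28',[atz(p,c(*q),28).round(1) for q in [(369,160),(371,188)]])
print('cradle box z~55',[atz(p,c(*q),50).round(1) for q in [(470,153),(515,152),(472,182),(520,181)]])
print('post',atz(p,c(387,174),28),atz(p,c(400,163),85))
b=np.array(p['color'])
# amber PCA
hsv=cv2.cvtColor(b,cv2.COLOR_RGB2HSV);print(-np.array(p['R']).T@p['t'],np.array(p['R']).round(3))
s=pickle.load(open('side0.pkl','rb'))
sc=lambda u,v:(u/3.3+200-.3,v/3.3+140-.3)
print('side: post top',atz(s,sc(231,322),85),'vial_a',atz(s,sc(141,100),75),'slideway corner',atz(s,sc(196,350),12))
```

```text
vials [array([501.3, 292.2,  75. ]), array([527.5, 284.6,  81. ]), array([555.8, 278.2,  87. ]), array([581.8, 272. ,  92. ])]
lip end [493.33158661 318.76882038  75.        ] [486.06777066 267.63715503  75.        ]
track top end L/R [681.75805366 278.51219489 110.        ] [667.26486724 216.75409528 110.        ]
slideway corners [array([5.67e+02, 2.00e-01, 1.20e+01]), array([521.8,  -2.4,  12. ]), array([ 576. , -364.2,   12. ]), array([ 533.3, -366.3,   12. ])]
stage corners z28 [array([562.1, -21.7,  28. ]), array([527.5, -23.3,  28. ])]
cradle box z~55 [array([ 566.7, -139. ,   50. ]), array([ 567.6, -192.9,   50. ]), array([ 531.7, -139.9,   50. ]), array([ 532.6, -197.2,   50. ])]
post [544.61684951 -43.30692368  28.        ] [550.4968457  -46.92581464  85.        ]
[432.24122451 150.5772564  970.25209054] [[-0.006 -1.    -0.006]
 [-0.993  0.006 -0.115]
 [ 0.115  0.005 -0.993]]
side: post top [550.2071194  -43.67090919  85.        ] vial_a [502.06467859 284.32788216  75.        ] slideway corner [525.00519658  -6.67891275  12.        ]
```

apply_moves(motion=[[0,0,0,0,0,-0.066,88],[-15,-7,3,0,0,0,88],[-30,-13.5,6,0,0,0,88],[-31,-14,6,0,0,0,88],[-31,-14,6,0,0,0,88],[-31,-14,6,0,0,0,88],[-31,-14,6,0,0,0,88],[-31,-14,6,0,0,0,88]], grip_force=12)

```text
time_s: 1.72
position: [348.6, 410.4, 263.6]
tcp_rot: [0.0, 0.121, 0.993, 0.0]
wrist_force: [0.6, 0.8, 0.2]
gripper_width: 0.997
gripper_force: 0.0
```

apply_moves(motion=[[-31,-14,6,0,0,0,88],[-31,-14,6,0,0,0,88],[-31,-14,6,0,0,0,88],[-31,-14,6,0,0,0,88],[-31,-14,6,0,0,0,88],[-22,-10,4,0,0,0,88],[-10,-4,2,0,0,0,88],[0,0,0,0,0,0,88]])

```text
time_s: 2.38
position: [510.1, 283.4, 227.2]
tcp_rot: [-0.0, 0.123, 0.992, -0.0]
wrist_force: [-0.6, 0.2, -0.6]
gripper_width: 0.998
gripper_force: 0.0
```

```bash
cat >> h.py <<'E'
from scipy.spatial.transform import Rotation as Ro
def tool():
    s=sense();q=s['tcp_rot'];R=Ro.from_quat([*q[1:],q[0]]).as_matrix();return np.array(s['position']),R,s
def togo(X,yang):
    P,R,s=tool();d=R.T@(np.array(X)-P);a=np.degrees(np.arctan2(R[1,1],R[0,1]))
    print('pos',P.round(1),'yang',a.round(2),'tilt',R[2].round(3),'shift',d.round(1),'rz',np.radians(a-yang).round(3),'t',round(s['time_s'],2))
E
python3 - <<'E'
from h import *
togo([501.5,291,120.3],76)
p=snapshot('wrist');pickle.dump(p,open('w1.pkl','wb'));save(p,'w1.png')
for q in ['vial_a','track']:
    for m in masks_of(p,q)[:5]:
        r=m['region'];ys,xs=np.where(r);print(q,round(m['conf'],2),np.round(m['uv']),xs.min(),xs.max(),ys.min(),ys.max(),r.sum(),atz(p,m['uv'],75,1).round(1))
print(proj(p,[501.5,291,75],1))
E
```

```text
pos [510.1 283.4 227.2] yang 75.86 tilt [ 0. -0. -1.] shift [ 10.1   5.3 106.9] rz -0.002 t 2.38
vial_a 0.8 [259. 224.] 228 290 206 239 2008 [531.  283.8  75. ]
vial_a 0.73 [252. 193.] 228 290 173 206 2074 [502.5 284.8  75. ]
vial_a 0.7 [138. 224.] 117 162 202 241 927 [505.6 176.9  75. ]
vial_a 0.61 [259. 254.] 229 290 239 269 1795 [560.1 276.6  75. ]
vial_a 0.56 [260. 284.] 229 289 269 299 1769 [593.3 269.4  75. ]
track 0.56 [256. 301.] 222 296 156 356 3799 [613.9 261.3  75. ]
[258.80659365 189.96417278]
```

View pics/w1.png

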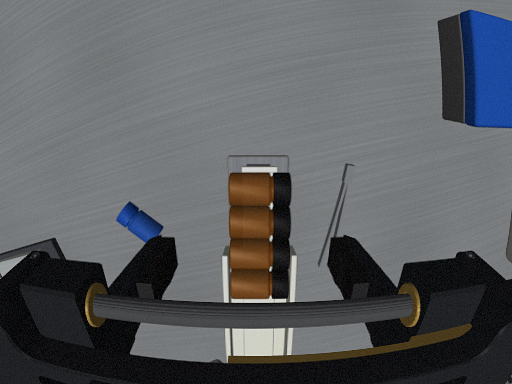

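The wrist picture shows the lowest amber vial (vial_a) at columns 228–291 and rows 172–206, next to the clear lip. Its centre at (259.5,189.5) agrees with the predicted (258.8,190), so the top-camera estimate holds. The blue look-alike at (140,222) is clear of it.

apply_moves(motion=[[7,4,15,0,0,0,88],[3,2,25,0,0,0,88],[0,0,25,0,0,0,88],[0,0,20,0,0,0,88],[0,0,15,0,0,0,88],[0,0,6.5,0,0,0,88],[0,0,0,0,0,0,88],[0,0,0,0,0,0,70]])

```text
time_s: 3.2
position: [500.1, 294.1, 121.9]
tcp_rot: [0.0, 0.121, 0.993, 0.0]
wrist_force: [0.3, -0.1, 0.6]
gripper_width: 0.946
gripper_force: 0.0
```

Run:
```python
from h import *
togo([501.5,291.5,120.8],76)
p=snapshot('wrist');pickle.dump(p,open('w2.pkl','wb'));save(p,'w2.png')
```

```text
pos [500.1 294.1 121.9] yang 76.11 tilt [-0.  0. -1.] shift [-2.  -2.1  1.1] rz 0.002 t 3.2
```

View pics/w2.png

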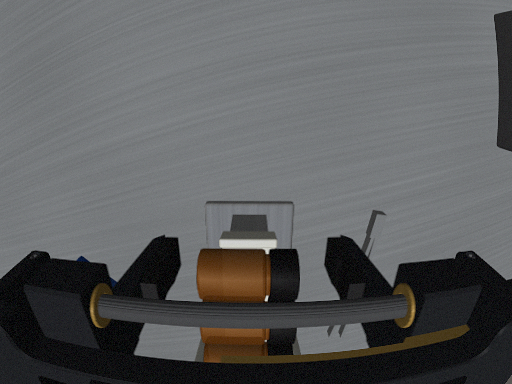

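The fingers' inner edges are at columns 180 and 327 (centre 253.5). The vial spans 197–299 (centre 248), so the tool sits about 2.5 mm too far towards +y, in line with the numbers. Correcting, then gripping.

apply_moves(motion=[[-1.5,-2.5,1,0,0,0,70],[0,0,0,0,0,0,60],[0,0,0,0,0,0,44],[0,0,0,0,0,0,44],[0,0,0,0,0,0,44],[0,0,0,0,0,0,44],[0,0,0,0,0,0,44],[0,0,0,0,0,0,44]], grip_force=15)

```text
time_s: 3.92
position: [501.6, 290.3, 120.6]
tcp_rot: [0.0, 0.122, 0.993, 0.0]
wrist_force: [0.2, -0.3, 4.2]
gripper_width: 0.567
gripper_force: 15.0
```

apply_moves(motion=[[0,0,-4,0,0,0,44],[0,0,-8,0,0,0,44],[0,0,-12,0,0,0,44],[0,0,-18,0,0,0,44],[0,0,-22,0,0,0,44],[0,0,-18,0,0,0,44],[0,0,-10,0,0,0,44],[0,0,0,0,0,0,44]])

```text
time_s: 4.58
position: [502.7, 290.9, 215.7]
tcp_rot: [0.003, 0.122, 0.993, 0.001]
wrist_force: [0.4, 0.6, -0.7]
gripper_width: 0.567
gripper_force: 15.0
```

Run:
```python
from h import *
p=snapshot('wrist');save(p,'w3.png')
t=snapshot('top')
print(sense()['gripper_width']*88.1)
for m in masks_of(t,'vial_a')[:6]: print(round(m['conf'],2),np.round(m['uv']),m['region'].sum())
q=pickle.load(open('top0.pkl','rb'))
c=lambda u,v:(u/2.2+150-.3,v/2.2+110-.3)
# cradle faces / groove: crop brightness profile along stage
print(t['color'][186,310:395].mean(1).astype(int))
togo([549.5,-163,200],1.5)
```

```text
49.30719018599992
0.49 [258. 192.] 181
[ 66  68  67  68  69  65  68  84 140 156 158 156 158 151 122  72  33  12
  33  46  44  46  50  94 141 156 158 160 159 158 158 157 157 159 158 158
 158 157 158 159 158 158 157 158 156 157 157 158 156 155 153 134 145 156
 154 137 130 139 141 142 142 144 134 123 123 118 121 121 123 123 127 136
 149 154 155 151 117  78  70  70  67  69  69  71  69]
pos [500.8 290.2 211.5] yang 76.04 tilt [ 0.001 -0.001 -1.   ] shift [-156.7 -428.    11.6] rz 1.301 t 4.73
```

View pics/w3.png

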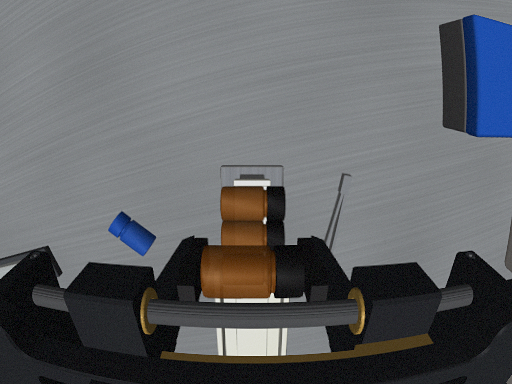

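vial_a is held, spanning (202–305, 246–298), and vial_b has rolled down to the stop at (252,203). Computing rows for the turn and transfer.

Run:
```python
from h import *
P,R,s=tool();a=np.arctan2(R[1,1],R[0,1]);D=np.array([549.5,-163])-P[:2]
prof=np.array([.3,.7]+[1]*12+[.7,.4,.2]);prof/=prof.sum()
n=len(prof)
for k in range(n):
    rz=.1 if k<13 else 0
    w=D*prof[k];y=w@[np.cos(a),np.sin(a)];x=w@[-np.sin(a),np.cos(a)]
    print(f'[{x:.1f},{y:.1f},0,0,0,{rz},44]');a-=rz
```

```text
[-3.3,-9.0,0,0,0,0.1,44]
[-9.7,-20.1,0,0,0,0.1,44]
[-16.7,-27.2,0,0,0,0.1,44]
[-19.3,-25.4,0,0,0,0.1,44]
[-21.7,-23.3,0,0,0,0.1,44]
[-24.0,-21.0,0,0,0,0.1,44]
[-25.9,-18.5,0,0,0,0.1,44]
[-27.7,-15.8,0,0,0,0.1,44]
[-29.1,-13.0,0,0,0,0.1,44]
[-30.3,-10.0,0,0,0,0.1,44]
[-31.1,-7.0,0,0,0,0.1,44]
[-31.6,-3.8,0,0,0,0.1,44]
[-31.9,-0.6,0,0,0,0.1,44]
[-31.8,2.5,0,0,0,0,44]
[-22.2,1.8,0,0,0,0,44]
[-12.7,1.0,0,0,0,0,44]
[-6.4,0.5,0,0,0,0,44]
```

apply_moves(motion=[[-3.3,-9,0,0,0,0.1,44],[-9.7,-20,0,0,0,0.1,44],[-16.7,-27,0,0,0,0.1,44],[-19.3,-25.4,0,0,0,0.1,44],[-21.7,-23.3,0,0,0,0.1,44],[-24,-21,0,0,0,0.1,44],[-26,-18.5,0,0,0,0.1,44],[-27.7,-16,0,0,0,0.1,44]])

```text
time_s: 5.4
position: [524.2, 67.1, 210.6]
tcp_rot: [-0.001, 0.501, 0.866, -0.001]
wrist_force: [0.2, -0.6, 0.1]
gripper_width: 0.566
gripper_force: 15.0
```

apply_moves(motion=[[-29,-13,0,0,0,0.1,44],[-30,-10,0,0,0,0.1,44],[-31,-7,0,0,0,0.1,44],[-31.5,-4,0,0,0,0.1,44],[-32,-0.6,0,0,0,0.1,44],[-30,2,0,0,0,0,44],[-20,1,0,0,0,0,44],[-8,0,0,0,0,0,44]])

```text
time_s: 6.07
position: [545.8, -150.1, 210.7]
tcp_rot: [-0.001, 0.698, 0.716, -0.001]
wrist_force: [-0.5, -1.0, -0.6]
gripper_width: 0.563
gripper_force: 15.0
```

Run:
```python
from h import *
p=snapshot('wrist');pickle.dump(p,open('w4.pkl','wb'));save(p,'w4.png')
for X in [[549.5,-163,55],[548,-45,85],[548,-45,28]]: print(X,proj(p,X,1).round(1))
togo([549.5,-163,200],1.5)
```

```text
[549.5, -163, 55] [258.7 212.8]
[548, -45, 85] [262.2  67.9]
[548, -45, 28] [260.2  74.1]
pos [ 545.8 -149.9  210.8] yang 1.38 tilt [ 0.    -0.002 -1.   ] shift [-13.2   3.4  10.8] rz -0.002 t 6.12
```

View pics/w4.png

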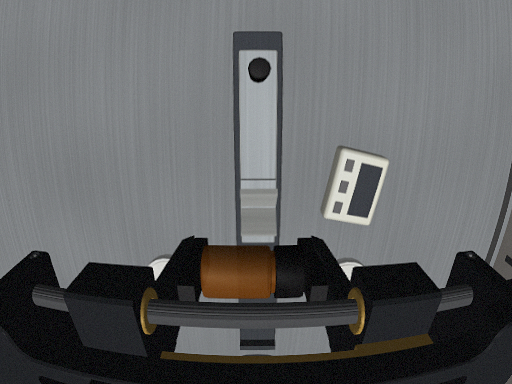

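Run:
```python
from h import *
p=pickle.load(open('w4.pkl','rb'))
g=p['color'].mean(2)
print('rows175-244',g[175:245,252:266].mean(1).astype(int))
print('cols rows195-230',list(zip(range(232,288),g[195:230,232:288].mean(0).astype(int))))
print('stage cols rows100-170',[(c,int(v)) for c,v in zip(range(230,290),g[100:170,230:290].mean(0))])
for uv,z in [((258.5,69),85),((259.5,69),80),((258.5,188),50),((258.5,236),50),((258.5,212),50)]: print(uv,z,atz(p,uv,z,1).round(1))
cv2.imwrite('pics/w4c.png',cv2.resize(p['color'][170:250,215:300,::-1],None,fx=7,fy=7,interpolation=cv2.INTER_CUBIC))
```

```text
rows175-244 [166 166 164 135  87 139 169 166 166 167 166 166 165 154 133 130 129 130
 134 145 148 146 144 142 141 144 146 146 146 148 149 157 156 133 128 130
 130 128 127 127 126 125 123 123 125 125 125 127 128 128 128 126 130 130
 131 129 127 129 131 140 152 161 165 165 165 167 163 120  72  66]
cols rows195-230 [(232, np.int64(132)), (233, np.int64(133)), (234, np.int64(128)), (235, np.int64(104)), (236, np.int64(60)), (237, np.int64(65)), (238, np.int64(66)), (239, np.int64(65)), (240, np.int64(87)), (241, np.int64(133)), (242, np.int64(135)), (243, np.int64(135)), (244, np.int64(134)), (245, np.int64(134)), (246, np.int64(135)), (247, np.int64(135)), (248, np.int64(135)), (249, np.int64(134)), (250, np.int64(134)), (251, np.int64(135)), (252, np.int64(135)), (253, np.int64(135)), (254, np.int64(135)), (255, np.int64(134)), (256, np.int64(134)), (257, np.int64(135)), (258, np.int64(135)), (259, np.int64(135)), (260, np.int64(135)), (261, np.int64(135)), (262, np.int64(135)), (263, np.int64(135)), (264, np.int64(135)), (265, np.int64(135)), (266, np.int64(135)), (267, np.int64(136))
[... 656 characters left out ...]
), (247, 171), (248, 169), (249, 166), (250, 166), (251, 166), (252, 166), (253, 165), (254, 167), (255, 167), (256, 166), (257, 166), (258, 168), (259, 168), (260, 167), (261, 167), (262, 168), (263, 170), (264, 171), (265, 170), (266, 171), (267, 171), (268, 170), (269, 167), (270, 165), (271, 165), (272, 167), (273, 169), (274, 171), (275, 162), (276, 127), (277, 67), (278, 63), (279, 64), (280, 59), (281, 59), (282, 105), (283, 131), (284, 129), (285, 129), (286, 128), (287, 127), (288, 127), (289, 127)]
(258.5, 69) 85 [545.5 -45.9  85. ]
(259.5, 69) 80 [546.3 -45.4  80. ]
(258.5, 188) 50 [ 548.8 -142.1   50. ]
(258.5, 236) 50 [ 550.2 -187.9   50. ]
(258.5, 212) 50 [ 549.4 -164.3   50. ]
```

View pics/w4c.png

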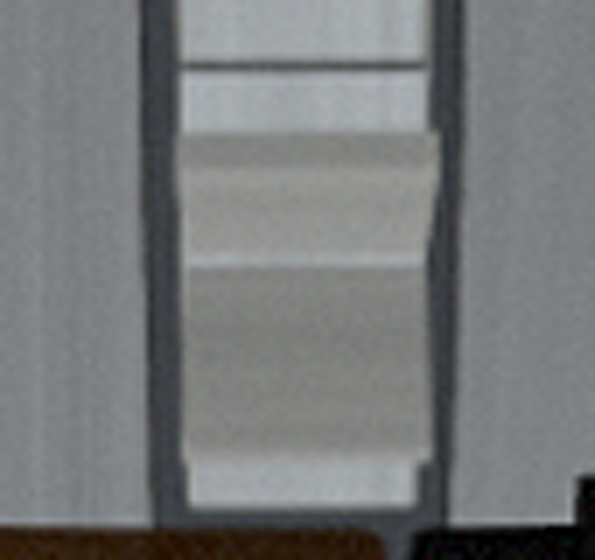

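Crop: the cradle ridges are at rows ~188–193 and the groove bottom shows as a bright strip at row ~207, centred at column 258.5. That puts the cradle at about (549.4, −166), 120 mm from the post at (546, −46), as it should be.

apply_moves(motion=[[-8,1.5,5,0,0,0,44],[-8.4,1.6,15,0,0,0,44],[0,0,25,0,0,0,44],[0,0,25,0,0,0,44],[0,0,18,0,0,0,44],[0,0,10,0,0,0,44],[0,0,5,0,0,0,44],[0,0,0,0,0,0,44]])

```text
time_s: 6.78
position: [549.4, -162.7, 108.0]
tcp_rot: [-0.001, 0.697, 0.717, -0.0]
wrist_force: [-0.2, 0.5, -0.3]
gripper_width: 0.565
gripper_force: 15.0
```

Run:
```python
from h import *
togo([549.3,-166.2,100.7],1.5);s=sense();print(s['wrist_force'],s['wrist_torque'])
```

```text
pos [ 549.4 -162.7  108. ] yang 1.61 tilt [ 0.001 -0.002 -1.   ] shift [-3.5 -0.2  7.3] rz 0.002 t 6.78
[-0.1827484   0.51340234 -0.26802065] [ 0.00623306  0.11460152 -0.02158822]
```

apply_moves(motion=[[-3,0,1,0,0,0,44],[0,0,2,0,0,0,44],[0,0,2,0,0,0,44],[0,0,1,0,0,0,44],[0,0,0,0,0,0,44],[0,0,0,0,0,0,44]])

```text
time_s: 7.28
position: [550.6, -166.9, 104.1]
tcp_rot: [0.001, 0.698, 0.717, 0.0]
wrist_force: [0.6, 1.5, 4.4]
gripper_width: 0.564
gripper_force: 15.0
```

Run:
```python
from h import *
togo([549.3,-166.2,100.7],1.5);s=sense();print(s['wrist_force'],s['wrist_torque'])
```

```text
pos [ 550.6 -166.9  104.1] yang 1.54 tilt [-0.001  0.002 -1.   ] shift [ 0.8 -1.3  3.4] rz 0.001 t 7.28
[0.5950235  1.51889478 4.40439067] [ 0.06435421 -0.04493404  0.07500401]
```

Contact: the force is upwards and slightly towards +y, so the vial is riding on the −y face. Easing +y and down.

apply_moves(motion=[[1.5,-0.5,0,0,0,0,44],[1,-0.5,1,0,0,0,44],[0,0,1,0,0,0,44],[0,0,0,0,0,0,44],[0,0,0,0,0,0,44]])

```text
time_s: 7.7
position: [548.5, -164.0, 101.1]
tcp_rot: [-0.001, 0.697, 0.717, -0.0]
wrist_force: [-2.2, 1.2, 3.6]
gripper_width: 0.567
gripper_force: 15.0
```

Run:
```python
from h import *
togo([549.3,-166.2,100.7],1.5);s=sense();print(s['wrist_force'],s['wrist_torque'])
```

```text
pos [ 548.5 -164.   101.1] yang 1.55 tilt [ 0.001 -0.001 -1.   ] shift [-2.2  0.7  0.4] rz 0.001 t 7.7
[-2.23517055  1.18884457  3.57637879] [ 0.1725946   0.34140419 -0.0024298 ]
```

apply_moves(motion=[[0.5,0.4,0.5,0,0,0,44],[0,0,0.5,0,0,0,44],[0,0,0,0,0,0,44],[0,0,0,0,0,0,44]])

```text
time_s: 8.03
position: [548.7, -163.9, 100.9]
tcp_rot: [-0.001, 0.697, 0.717, -0.001]
wrist_force: [-6.3, 1.1, 11.4]
gripper_width: 0.564
gripper_force: 15.0
```

Run:
```python
from h import *
togo([549.3,-166.2,100.7],1.5);s=sense();print(s['wrist_force'],s['wrist_torque'])
p=snapshot('wrist');pickle.dump(p,open('w5.pkl','wb'));save(p,'w5.png')
```

```text
pos [ 548.7 -163.9  100.9] yang 1.57 tilt [-0.    -0.002 -1.   ] shift [-2.3  0.5  0.2] rz 0.001 t 8.03
[-6.34976872  1.08173707 11.43937   ] [0.12297129 1.09857411 0.02489522]
```

View pics/w5.png

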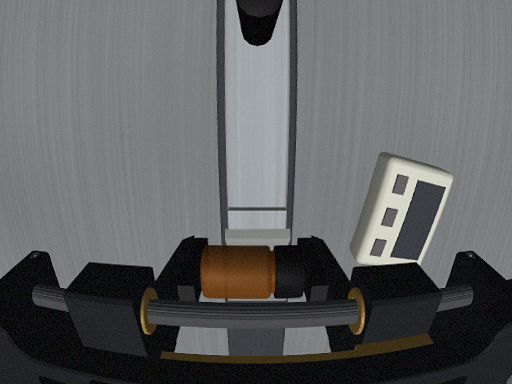

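The held vial spans columns 202–305 (centre 253.5), while the cradle ridge spans 225–291 (centre 258). At 2.06 px/mm the vial is about 2 mm off towards −x, so I'll raise it slightly, shift it and reseat it.

apply_moves(motion=[[0,0,-3,0,0,0,44],[0,1.8,-2,0,0,0,44],[0,0,0,0,0,0,44],[0,0,2,0,0,0,44],[0,0,1.5,0,0,0,44],[0,0,0.5,0,0,0,44],[0,0,0,0,0,0,44],[0,0,0,0,0,0,44]])

```text
time_s: 8.75
position: [551.1, -163.8, 101.1]
tcp_rot: [-0.0, 0.698, 0.717, -0.0]
wrist_force: [-0.6, -0.8, 0.7]
gripper_width: 0.564
gripper_force: 15.0
```

Run:
```python
from h import *
togo([549.3,-166.2,100.7],1.5);s=sense();print(s['wrist_force'],s['wrist_torque'])
p=snapshot('wrist');g=p['color'].mean(2).astype(int);save(p,'w6.png')
print('ridge',list(zip(range(216,300),g[233:237,216:300].mean(0).astype(int).tolist())))
print('vial',g[265:285,195:312].mean(0).astype(int).tolist())
```

```text
pos [ 551.1 -163.8  101.1] yang 1.55 tilt [-0. -0. -1.] shift [-2.4 -1.9  0.4] rz 0.001 t 8.75
[-0.55414375 -0.8132303   0.67362155] [-0.13275024  0.1027418   0.05962247]
ridge [(216, 134), (217, 85), (218, 58), (219, 56), (220, 126), (221, 129), (222, 128), (223, 129), (224, 128), (225, 126), (226, 130), (227, 127), (228, 128), (229, 129), (230, 127), (231, 127), (232, 129), (233, 129), (234, 127), (235, 128), (236, 129), (237, 129), (238, 127), (239, 128), (240, 129), (241, 128), (242, 128), (243, 129), (244, 127), (245, 129), (246, 127), (247, 128), (248, 129), (249, 128), (250, 129), (251, 128), (252, 128), (253, 130), (254, 128), (255, 129), (256, 127), (257, 128), (258, 128), (259, 130), (260, 129), (261, 130), (262, 128), (263, 130), (264, 128), (265, 128), (266, 128), (267, 128), (268, 129), (269, 128), (270, 128), (271, 129), (272, 131), (273, 129), (274, 129), (275, 128), (276, 129), (277, 129), (278, 127), (279, 131), (280, 128), (281, 128), (282, 128), (283, 130), (284, 133), (285, 98), (286, 54), (287, 49), (288, 111), (289, 125), (290, 124), (291, 126), (292, 122), (293, 124), (294, 124), (295, 122), (296, 123), (297, 124), (298, 126), (299, 129)]
vial [10, 10, 9, 10, 9, 29, 55, 63, 65, 67, 67, 68, 71, 72, 72, 73, 74, 73, 73, 73, 73, 73, 73, 73, 70, 68, 67, 67, 67, 70, 71, 71, 71, 70, 70, 69, 70, 70, 70, 69, 69, 68, 69, 69, 68, 67, 67, 68, 68, 67, 66, 68, 67, 66, 67, 65, 65, 66, 66, 65, 65, 65, 65, 65, 64, 64, 64, 65, 65, 64, 63, 64, 55, 50, 53, 44, 49, 61, 59, 61, 41, 20, 27, 29, 28, 28, 28, 28, 27, 28, 27, 26, 26, 26, 25, 23, 24, 23, 23, 23, 23, 23, 23, 22, 22, 22, 20, 22, 21, 16, 13, 14, 14, 12, 11, 10, 9]
```

Now centred: ridge 220–285, vial about 201–304. Lowering the last bit until it seats.

apply_moves(motion=[[0,0,0.5,0,0,0,44],[0,0,0.4,0,0,0,44],[0,0,0,0,0,0,44],[0,0,0,0,0,0,44]])

```text
time_s: 9.13
position: [551.1, -163.8, 101.0]
tcp_rot: [0.0, 0.697, 0.717, -0.0]
wrist_force: [-2.7, 0.9, 6.4]
gripper_width: 0.565
gripper_force: 15.0
```

apply_moves(motion=[[0,0,-0.4,0,0,0,44],[0,0,0,0,0,0,56],[0,0,0,0,0,0,66],[0,0,0,0,0,0,76],[0,0,0,0,0,0,80],[0,0,0,0,0,0,80]])

```text
time_s: 9.63
position: [551.1, -163.6, 100.5]
tcp_rot: [-0.0, 0.697, 0.717, -0.0]
wrist_force: [0.6, 0.2, -0.8]
gripper_width: 0.901
gripper_force: 0.0
```

Run:
```python
from h import *
p=snapshot('wrist');save(p,'w7.png');togo([546,-15,190],1.5)
g=p['color'].mean(2).astype(int)
print('vial',list(zip(range(190,316,2),g[265:285,190:316:2].mean(0).astype(int).tolist())),sense()['wrist_force'],sense()['gripper_width'])
```

```text
pos [ 551.1 -163.7  100.5] yang 1.55 tilt [ 0. -0. -1.] shift [148.7  -1.1 -89.4] rz 0.001 t 9.68
vial [(190, 123), (192, 123), (194, 122), (196, 125), (198, 128), (200, 86), (202, 65), (204, 71), (206, 71), (208, 70), (210, 71), (212, 69), (214, 70), (216, 68), (218, 68), (220, 65), (222, 63), (224, 66), (226, 67), (228, 67), (230, 65), (232, 67), (234, 64), (236, 65), (238, 63), (240, 65), (242, 64), (244, 64), (246, 62), (248, 63), (250, 62), (252, 61), (254, 61), (256, 62), (258, 61), (260, 61), (262, 61), (264, 60), (266, 62), (268, 47), (270, 44), (272, 59), (274, 56), (276, 13), (278, 28), (280, 26), (282, 26), (284, 24), (286, 24), (288, 25), (290, 22), (292, 23), (294, 23), (296, 21), (298, 21), (300, 20), (302, 18), (304, 15), (306, 128), (308, 122), (310, 122), (312, 123), (314, 123)] [-0.03996542  0.43616272 -0.89691742] 0.9048240145221156
```

The vial stays centred (200–305) after release. Lifting, going beyond the post, and closing the fingers.

apply_moves(motion=[[0,0,-10,0,0,0,82],[0,0,-25,0,0,0,82],[0,0,-30,0,0,0,82],[0,0,-20,0,0,0,60],[15,0,-5,0,0,0,0],[30,0,0,0,0,0,0],[32,0,0,0,0,0,0],[32,0,0,0,0,0,0]])

```text
time_s: 10.35
position: [547.4, -52.9, 190.4]
tcp_rot: [-0.0, 0.698, 0.716, 0.0]
wrist_force: [0.7, 0.4, 0.3]
gripper_width: 0.579
gripper_force: 0.0
```

apply_moves(motion=[[30,0,0,0,0,0,0],[18,0,0,0,0,0,0],[5,0,0,0,0,0,0],[0,0,0,0,0,0,0]])

```text
time_s: 10.68
position: [546.1, 0.1, 190.2]
tcp_rot: [-0.0, 0.696, 0.718, -0.0]
wrist_force: [0.0, -0.1, 0.9]
gripper_width: 0.273
gripper_force: 0.0
```

Run:
```python
from h import *
p=snapshot('wrist');save(p,'w8.png');togo([547.5,-7,113],1.5);print(sense()['gripper_width'])
t=snapshot('top');s=snapshot('side');save(t,'t8.png')
a=cv2.resize(t['color'][150:230,290:420,::-1],(520,320),interpolation=cv2.INTER_CUBIC)
b=cv2.resize(p['color'][:,:,::-1],(360,270))
o=np.zeros((600,520,3),np.uint8);o[:320]=a;o[325:595,:360]=b;cv2.imwrite('pics/m8.png',o)
```

```text
pos [546.4  -1.1 190.4] yang 1.64 tilt [-0.    -0.001 -1.   ] shift [-5.9  1.  77.4] rz 0.002 t 10.73
0.2287326318902946
```

View pics/m8.png

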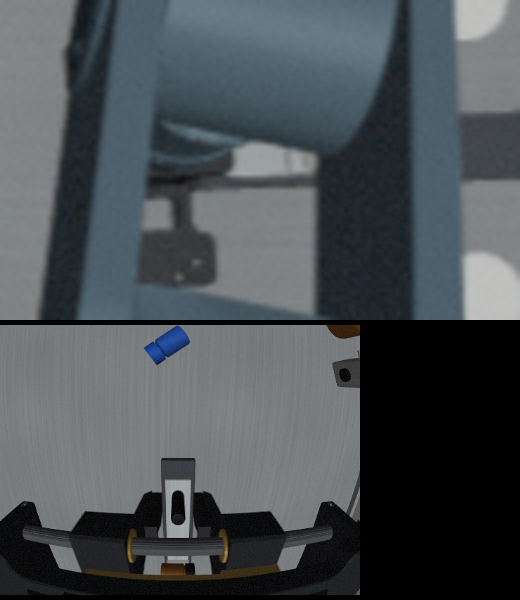

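The wrist view (bottom) shows the post centred in front of the fingers, which are beyond it, and the vial in the cradle. Descending behind the post.

apply_moves(motion=[[0,0.5,12,0,0,0,0],[0,0,22,0,0,0,0],[0,0,22,0,0,0,0],[0,0,15,0,0,0,0],[0,0,6,0,0,0,0],[-5,0,0,0,0,0,0],[-6,0,0,0,0,0,0],[0,0,0,0,0,0,0]])

```text
time_s: 11.5
position: [548.5, -14.4, 114.6]
tcp_rot: [0.001, 0.698, 0.716, 0.0]
wrist_force: [0.1, 0.3, 1.3]
gripper_width: 0.005
gripper_force: 0.0
```

apply_moves(motion=[[-4,0,0,0,0,0,0],[-4,0,0,0,0,0,0],[-4,0,0,0,0,0,0],[-4,0,0,0,0,0,0],[-4,0,0,0,0,0,0],[-4,0,0,0,0,0,0],[-4,0,0,0,0,0,0],[-4,0,0,0,0,0,0]])

```text
time_s: 12.17
position: [548.6, -45.0, 113.8]
tcp_rot: [0.0, 0.697, 0.717, 0.0]
wrist_force: [1.4, 2.7, 1.7]
gripper_width: 0.008
gripper_force: 1.1
```

apply_moves(motion=[[-6,0,0,0,0,0,0],[-8,0,0,0,0,0,0],[-9,0,0,0,0,0,0],[-9,0,0,0,0,0,0],[-9,0,0,0,0,0,0],[-9,0,0,0,0,0,0],[-8,0,0,0,0,0,0],[-6,0,0,0,0,0,0]])

```text
time_s: 12.83
position: [550.1, -110.0, 113.6]
tcp_rot: [-0.0, 0.698, 0.716, -0.0]
wrist_force: [1.3, 2.2, 0.5]
gripper_width: 0.008
gripper_force: 1.2
```

apply_moves(motion=[[-5,0,0,0,0,0,0],[-5,0,0,0,0,0,0],[-5,0,0,0,0,0,0],[-5,0,0,0,0,0,0],[-5,0,0,0,0,0,0],[-5,0,0,0,0,0,0],[-5,0,0,0,0,0,0],[-4,0,0,0,0,0,0]])

```text
time_s: 13.5
position: [551.2, -148.2, 113.7]
tcp_rot: [-0.0, 0.698, 0.717, -0.0]
wrist_force: [0.6, 2.8, -0.8]
gripper_width: 0.007
gripper_force: 1.2
```

Run:
```python
from h import *
togo([551,-173,113],1.5);print(sense()['wrist_force'])
p=snapshot('wrist');save(p,'w9.png')
```

```text
pos [ 551.2 -148.2  113.7] yang 1.54 tilt [-0. -0. -1.] shift [-24.8  -0.8   0.7] rz 0.001 t 13.5
[ 0.59280442  2.77987224 -0.84173994]
```

apply_moves(motion=[[-3,0,0,0,0,0,0],[-3,0,0,0,0,0,0],[-3,0,0,0,0,0,0],[-3,0,0,0,0,0,0],[-2,0,0,0,0,0,0],[-2,0,0,0,0,0,0],[-1,0,0,0,0,0,0],[0,0,0,0,0,0,0]])

```text
time_s: 14.22
position: [551.5, -165.0, 113.6]
tcp_rot: [-0.0, 0.698, 0.717, -0.0]
wrist_force: [-0.4, -0.2, 0.2]
gripper_width: 0.004
gripper_force: 0.2
```

apply_moves(motion=[[-1.5,0,0,0,0,0,0],[-1.5,0,0,0,0,0,0],[-1,0,0,0,0,0,0],[-1,0,0,0,0,0,0],[0,0,0,0,0,0,0]])

```text
time_s: 14.63
position: [551.7, -169.9, 113.6]
tcp_rot: [-0.0, 0.698, 0.717, -0.0]
wrist_force: [-0.6, 0.6, -0.1]
gripper_width: 0.007
gripper_force: 0.6
```

apply_moves(motion=[[-1.5,0,0,0,0,0,0],[-1,0,0,0,0,0,0],[-1,0,0,0,0,0,0],[-1,0,0,0,0,0,0]])

```text
time_s: 14.97
position: [551.8, -174.2, 113.6]
tcp_rot: [-0.0, 0.697, 0.717, -0.0]
wrist_force: [-0.5, 1.8, 0.4]
gripper_width: 0.007
gripper_force: 1.0
```

apply_moves(motion=[[-1,0,0,0,0,0,0],[-1,0,0,0,0,0,0],[-1,0,0,0,0,0,0]])

```text
time_s: 15.22
position: [551.8, -174.9, 113.6]
tcp_rot: [-0.002, 0.698, 0.716, 0.001]
wrist_force: [-0.4, 15.9, 6.1]
gripper_width: 0.007
gripper_force: 8.0
```

The push force rose to 16 N at the expected end (about −175 against a predicted −173), so the stage is home. Backing off and rising.

apply_moves(motion=[[3,0,0,0,0,0,0],[10,0,0,0,0,0,0],[15,0,0,0,0,0,0],[15,0,-10,0,0,0,0],[10,0,-30,0,0,0,0],[5,0,-35,0,0,0,0],[0,0,-15,0,0,0,0],[0,0,0,0,0,0,0]])

```text
time_s: 15.88
position: [552.8, -118.5, 209.2]
tcp_rot: [0.004, 0.697, 0.717, 0.002]
wrist_force: [0.8, -0.3, 0.5]
gripper_width: 0.005
gripper_force: 0.0
```

Run:
```python
from h import *
p=snapshot('wrist');t=snapshot('top');s=snapshot('side');togo([551,-100,200],1.5);print(sense()['wrist_force'])
a=cv2.resize(p['color'][150:384,150:362,::-1],None,fx=1.6,fy=1.6)
b=cv2.resize(t['color'][120:240,150:430,::-1],(450,193))
c=cv2.resize(s['color'][140:320,200:380,::-1],(380,380))
o=np.zeros((600,800,3),np.uint8);o[:a.shape[0],:a.shape[1]]=a;o[:380,400:780]=c;o[385:578,:450]=b;cv2.imwrite('pics/m9.png',o)
```

```text
pos [ 550.  -118.3  203.3] yang 1.59 tilt [ 0.    -0.001 -1.   ] shift [18.3  1.5  3.3] rz 0.002 t 16.03
[ 0.4662018  -1.28917694 -0.87359695]
```

View pics/m9.png

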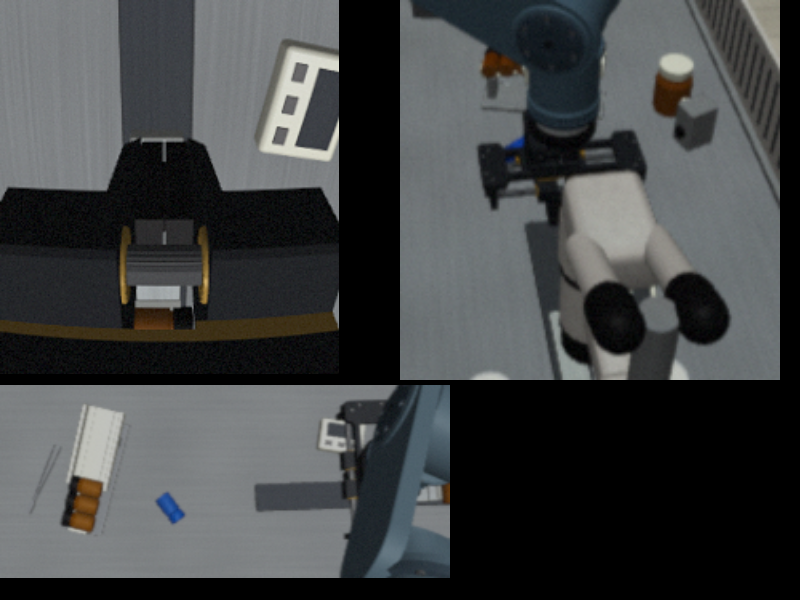

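The picture shows three vials on the track against the stop, the vial in the cradle at the lens, and the timer, tweezers and blue vial where they were. The final push position gives the post at −192 and the cradle at −312, which matches the lens at about −311.

```bash
python3 -c "
from cell import *
print(finish_job())"
```

```text
the job is handed in; nothing more can be done
None
```

I handed the job in at about 16 s of robot time: the lowest vial lies centred in the cradle, the stage is pushed home against its stop under the lens, the next vial has rolled down to the track's stop, and I saw nothing else moved; no verdict came back.

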